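# Find the full tin of lock pins

## Robot

A 6-joint arm with a two-finger parallel gripper is mounted at the origin on the work surface. World frame = base frame: x ahead of the robot, y to its left, z up, the work surface at z = 0. Lengths are in m, angles in rad, forces in N, time in s.
With the tool pointing down it reaches from about 0.35 to 0.975 m from the base axis. Payload 4.9 kg.
Tool frame: the origin (TCP) lies at the very end of the fingers, on their centre line; the grasp point (between the pads) lies 19 mm behind it; z points along the fingers, y is the direction in which the jaws open and shut (so a half turn about z gives the same grasp; the last joint's range is limited). The gripper opens to 85 mm and grips with 20 to 120 N. Pads are 22 mm wide; open, the fingers measure 114 mm over their backs; the gripper's body (76 mm by 85 mm) begins 54 mm behind the grasp point. The pads swing forward as they close: fully open they stand 13 mm farther back than shut.
Start: joints at [-1.337, 0.053, 1.613, -0, 1.476, -0.119], TCP at [0.216, -0.586, 0.231] pointing down, gripper open.
Joint ranges: [-3.01, 3.01], [-1.01, 2.22], [0.06, 2.58], [-1.02, 4.17], [0.09, 2.62], [-3.14, 3.14]. Speed limits (rad/s): [2.57, 2.57, 3.14, 3.14, 3.14, 3.14].

## Interface

Orientations are given as a unit quaternion [w, x, y, z].
In Python, from plant import state, eyes, job_done gives the robot as it stands.
- The arm moves only by the tool apply_moves, never from a script. Its argument "commands" is a list of rows, each an object with "linear": the shift along the tool's x, y, z in m, a list of three; "delta_rot": the turn, a rotation vector about the tool's x, y, z in degrees, a list of three; "fingers": the closure in counts, from 0 (fully open) to 255 (shut). In form: [{"linear": [x, y, z], "delta_rot": [wx, wy, wz], "fingers": fingers}, ...]. A call has exactly 8 rows; each row is the pose to reach, as a shift and turn from the pose commanded when the call began, along the tool's axes at that moment; what a row does not reach only later rows make up. A row lasts 1/10 s, in which the tool goes at most 50 mm and 8.59 degrees, less where a joint would pass 70% of its speed; a pose out of reach is approached as far as the arm can. A call with a gripper value outside its range is refused whole. The fingers move at their own pace and stop on an object; the grip force is fixed at half the most. Time passes only in rows, so rows that repeat a pose let the fingers close, or fill a call up. It gives the time, the measured TCP pose, the force and the opening at its end, in the units of the state.
- state(): the state, without advancing time (a new reading comes with each control period).
- eyes.grab_frame(name): name is "scene" or "top"; returns the picture (420x560x3 uint8, red, green, blue); there is no depth.
- eyes.camera_params(name): a dict with "fx", "fy", "cx", "cy" (pixels), "position" and "rotation" of the camera in the world. Camera axes: x right, y down, z forward; pixel columns grow to the right and rows downward; lengths in m; the calibration is good to about 2 mm. A picture is of the moment at which its call begins. camera_params takes no time and is no camera call.
- job_done(): hands the job in, once; it reports no verdict.
The state is a dict: "time": time; "joint_pos": joint angles; "joint_vel": joint speeds; "joint_efforts": joint torques, N m; "tool_pos": TCP position; "tool_rot": TCP orientation; "contact_force": force on the tool from outside, world axes, zero at the start; "ft_torque": the same for the moment, N m; "gripper_width": opening from 0.0 (shut) to 1.0 (fully open).
Only numpy, scipy, OpenCV 4.12 (cv2) and the standard library are available. Lean on these libraries where they do the work, as an engineer would, in place of code of your own. Each camera call takes 0.05 s, during which the arm holds its last target.

## Task

Slide the clear cover of the pin case fully open, away from you, then heft the three tins one after another, from the left bay to the right, lifting each off the floor of its bay and setting the lighter ones back upright in the case. Finish holding the heaviest tin upright and still in the gripper, its underside at least 15 cm above the bench, without letting go, with the cover open, the other two standing in the case, and the things lying around left alone.

Things in the scene. Friction and masses are not known exactly. Their poses are not given: they have to be found in the camera images.
- case: fixed plywood case, 280 (x) by 380 (y) mm, side walls 88 mm high. Origin: centre of its underside; x away from the robot, y to its left, yaw within 0.25 rad. Front half: compartment x -132 to -4, y -182 to 182 mm, floor 10 mm above the bench, front wall 78 mm high; low ribs (5 mm thick, top at 20 mm) at y -55 and 55 part it into 3 bays. Rear half: flat deck, 78 mm high.
- cover (a joint): slide of the clear flat cover over the bays (140 by 358 by 5 mm, top 84 mm above the bench), in m: 0 = shut; 0.135 = fully open at its stop, parked on the rear deck, bays free. Opens along the case's +x, away from the robot; starts between 0 and 0.03, drags about 1.5 N and stays where it is left.
- cover_handle (a point): centre of the black upright grip ridge in the middle of the cover: 12 mm thick (case x), 90 mm long (case y), 20 mm tall, its top 104 mm above the bench; this point is 94 mm above the bench. It moves with the cover; when the cover is open the ridge stands 133 mm beyond the bays' centre line.
- tin_1: closed round steel tin of lock pins, one of three that look alike: body 54 mm, lid (top 18 mm) 56 mm across, 66 mm tall. Origin: centre of its underside, z up. One stands in each bay, within 12 mm of its centre; which one is where varies. Masses 0.2 to 0.8 kg; one of the three is over 0.2 kg heavier than the others, and neither looks nor name tell which.
- tin_2: closed round steel tin of lock pins, one of three that look alike: body 54 mm, lid (top 18 mm) 56 mm across, 66 mm tall. Origin: centre of its underside, z up. One stands in each bay, within 12 mm of its centre; which one is where varies. Masses 0.2 to 0.8 kg; one of the three is over 0.2 kg heavier than the others, and neither looks nor name tell which.
- tin_3: closed round steel tin of lock pins, one of three that look alike: body 54 mm, lid (top 18 mm) 56 mm across, 66 mm tall. Origin: centre of its underside, z up. One stands in each bay, within 12 mm of its centre; which one is where varies. Masses 0.2 to 0.8 kg; one of the three is over 0.2 kg heavier than the others, and neither looks nor name tell which.
- bay_left (a point): centre of the floor of the left bay of the case (10 mm above the bench); left is the robot's left, +y of the case. Frame parallel to that of the case
- bay_middle (a point): centre of the floor of the middle bay of the case (10 mm above the bench); left is the robot's left, +y of the case. Frame parallel to that of the case
- bay_right (a point): centre of the floor of the right bay of the case (10 mm above the bench); left is the robot's left, +y of the case. Frame parallel to that of the case
- padlock: bystander: loose brass padlock lying flat to the left of the case, 85 by 42 by 20 mm, origin at the underside of its body
- carton: bystander: loose cardboard carton of key blanks to the left of the case, 70 by 110 by 50 mm, origin at the centre of its underside
- screwdriver: bystander: loose screwdriver lying to the right of the case, about 200 mm long, origin at its underside

How it is judged:
On the way, in this order (a step that is already met when the one before it is completed fails the run):
1. the cover is slid fully open, to within 15 mm of its stop (value of joint cover above 0.12 m), for 0.2 s.
2. the tin of the left bay is held in the fingers, lifted at least 15 mm off the floor of that bay, above it (((horizontal distance between tin_1 and bay_left below 0.055 m and height (world z) of tin_1 above 0.025 m and contact force between tin_1 and the fingers above 0.5 N) or (horizontal distance between tin_2 and bay_left below 0.055 m and height (world z) of tin_2 above 0.025 m and contact force between tin_2 and the fingers above 0.5 N) or (horizontal distance between tin_3 and bay_left below 0.055 m and height (world z) of tin_3 above 0.025 m and contact force between tin_3 and the fingers above 0.5 N))), for 0.3 s.
3. the tin of the middle bay is held in the fingers, lifted at least 15 mm off the floor of that bay, above it (((horizontal distance between tin_1 and bay_middle below 0.055 m and height (world z) of tin_1 above 0.025 m and contact force between tin_1 and the fingers above 0.5 N) or (horizontal distance between tin_2 and bay_middle below 0.055 m and height (world z) of tin_2 above 0.025 m and contact force between tin_2 and the fingers above 0.5 N) or (horizontal distance between tin_3 and bay_middle below 0.055 m and height (world z) of tin_3 above 0.025 m and contact force between tin_3 and the fingers above 0.5 N))), for 0.3 s.
4. the tin of the right bay is held in the fingers, lifted at least 15 mm off the floor of that bay, above it (((horizontal distance between tin_1 and bay_right below 0.055 m and height (world z) of tin_1 above 0.025 m and contact force between tin_1 and the fingers above 0.5 N) or (horizontal distance between tin_2 and bay_right below 0.055 m and height (world z) of tin_2 above 0.025 m and contact force between tin_2 and the fingers above 0.5 N) or (horizontal distance between tin_3 and bay_right below 0.055 m and height (world z) of tin_3 above 0.025 m and contact force between tin_3 and the fingers above 0.5 N))), for 0.3 s.
At the end, for the whole second after the job is handed in: Heaviest tin held by the fingers, underside over 140 mm above the bench, within 0.3 rad of upright, still, off the case; cover within 15 mm of its open stop; others at rest, let go, within 0.12 rad of upright, on the floor of the bays, pressing on it with under 5.5 N (the heaviest would exceed 6 N) (value of joint cover above 0.12 m and ((height (world z) of tin_1 above 0.14 m and angle between tin_1's own z axis and vertical below 0.3 rad and contact force between tin_1 and the fingers above 1 N and linear speed of each of tin_1, tin_2, tin_3 below 0.03 m/s and contact force between tin_1 and case below 0.1 N and x of tin_2 in the frame of case between -0.132 and -0.004 m and y of tin_2 in the frame of case between -0.18 and 0.18 m and height (world z) of each of tin_2, tin_3 below 0.016 m and angle between each of tin_2, tin_3's own z axis and vertical below 0.12 rad and contact force between each of tin_2, tin_3 and the fingers below 0.3 N and contact force between each of tin_2, tin_3 and case below 5.5 N and x of tin_3 in the frame of case between -0.132 and -0.004 m and y of tin_3 in the frame of case between -0.18 and 0.18 m) or (height (world z) of tin_2 above 0.14 m and angle between tin_2's own z axis and vertical below 0.3 rad and contact force between tin_2 and the fingers above 1 N and linear speed of each of tin_2, tin_1, tin_3 below 0.03 m/s and contact force between tin_2 and case below 0.1 N and x of tin_1 in the frame of case between -0.132 and -0.004 m and y of tin_1 in the frame of case between -0.18 and 0.18 m and height (world z) of each of tin_1, tin_3 below 0.016 m and angle between each of tin_1, tin_3's own z axis and vertical below 0.12 rad and contact force between each of tin_1, tin_3 and the fingers below 0.3 N and contact force between each of tin_1, tin_3 and case below 5.5 N and x of tin_3 in the frame of case between -0.132 and -0.004 m and y of tin_3 in the frame of case between -0.18 and 0.18 m) or (height (world z) of tin_3 above 0.14 m and angle between tin_3's own z axis and vertical below 0.3 rad and contact force between tin_3 and the fingers above 1 N and linear speed of each of tin_3, tin_1, tin_2 below 0.03 m/s and contact force between tin_3 and case below 0.1 N and x of tin_1 in the frame of case between -0.132 and -0.004 m and y of tin_1 in the frame of case between -0.18 and 0.18 m and height (world z) of each of tin_1, tin_2 below 0.016 m and angle between each of tin_1, tin_2's own z axis and vertical below 0.12 rad and contact force between each of tin_1, tin_2 and the fingers below 0.3 N and contact force between each of tin_1, tin_2 and case below 5.5 N and x of tin_2 in the frame of case between -0.132 and -0.004 m and y of tin_2 in the frame of case between -0.18 and 0.18 m))); the arm keeps its last pose, push and grip.
It fails at once if the padlock is shifted by more than 30 mm (distance of padlock from where it was at the start of the episode above 0.03 m).
It fails at once if the carton is shifted by more than 30 mm (distance of carton from where it was at the start of the episode above 0.03 m).
It fails at once if the screwdriver is shifted by more than 30 mm (distance of screwdriver from where it was at the start of the episode above 0.03 m).
It also fails if it takes over 72 s, if anything falls off the work surface, if the arm or the gripper's body presses on something with over 40 N, if the wrist force passes 120 N, or if a joint passes its speed limit or range.

## Working session

There is one attempt and no reset: what is moved stays moved. The work goes in short steps, Python scripts to look and compute and a tool call to move; the robot and the scene stay as the last step left them, time stands still between calls to the robot, and variables do not carry over. Pictures are saved under pics/ and viewed, and the job is handed in when it is done.

Besides the shell and the picture viewer there is one more tool, called after "Emit:" as name([rows], argument=value, ...), one row to a line, values as JSON. apply_moves: Moves the arm, as the interface text tells. Its arguments: {"type":"object","properties":{"commands":{"type":"array","items":{"type":"object","properties":{"linear":{"type":"array","items":{"type":"number"}},"delta_rot":{"type":"array","items":{"type":"number"}},"fingers":{"type":"number"}}}}},"required":["commands"]}

```bash
ls; mkdir -p pics; python3 - <<'E'
from plant import state, eyes
import cv2
s=state(); print(s)
for n in("scene","top"):
    p=eyes.camera_params(n); print(n,p)
    cv2.imwrite(f"pics/{n}0.png",eyes.grab_frame(n)[:,:,::-1])
E
```

```text
pics
{'time': 0.0, 'joint_pos': array([-1.33698775e+00,  5.33577186e-02,  1.61426890e+00, -3.61360428e-05,
        1.47597094e+00, -1.18992855e-01]), 'joint_vel': array([-0.00071975,  0.00139637,  0.00076644,  0.00119117,  0.00147647,
       -0.00202928]), 'joint_efforts': array([-8.74865127e-04, -3.93673074e+01, -3.70179605e+01, -1.27654339e-04,
        7.01777419e-03,  1.05263015e-05]), 'tool_pos': array([ 0.21580885, -0.58591398,  0.23007746]), 'tool_rot': array([-9.99770272e-04,  9.84480899e-01,  1.75488903e-01, -7.54726118e-05]), 'contact_force': array([-0.85403566, -0.09241268,  0.05082809]), 'ft_torque': array([ 0.01226744,  0.01534998, -0.01494875]), 'gripper_width': 1.0006944815233927}
scene {'fx': 397.1292521032886, 'fy': 397.1292521032886, 'cx': 284.3965713921817, 'cy': 207.83674336929874, 'position': array([ 1.23737271, -0.44035149,  0.87120399]), 'rotation': array([-0.34621157,  0.80564937,  0.43704404, -0.20014782])}
top {'fx': 416.2265694122485, 'fy': 416.2265694122485, 'cx': 280.2903701481843, 'cy': 211.03312450721774, 'position': array([0.43345703, 0.00736122, 1.2395227 ]), 'rotation': array([-0.02454736,  0.71189679, -0.70133719,  0.02695425])}
```

View pics/top0.png

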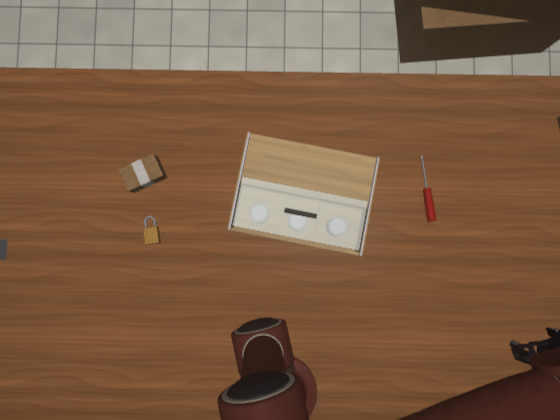

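View pics/scene0.png

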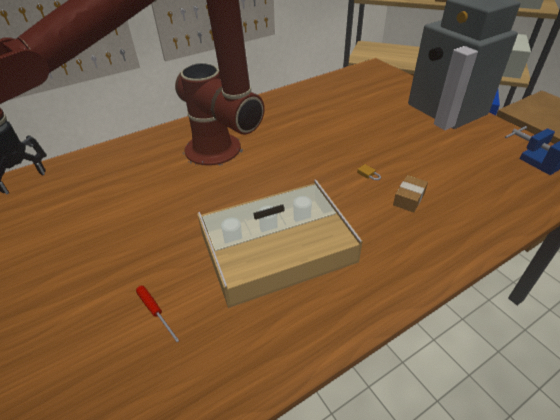

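The top view shows the case with corners near (248,133), (378,157), (361,254) and (230,229). The handle is at (300,213), and the tin lids are at about (260,213), (298,221) and (338,226). The padlock and carton lie to the left, the screwdriver to the right. Next I'll measure these.

```bash
cat > h.py <<'E'
import numpy as np, cv2
from scipy.spatial.transform import Rotation as R
def rot(q): return R.from_quat([q[1],q[2],q[3],q[0]])
def ray(P,u,v):
    d=np.array([(u-P['cx'])/P['fx'],(v-P['cy'])/P['fy'],1.]); return rot(P['rotation']).as_matrix()@d
def onplane(P,u,v,z):
    d=ray(P,u,v); p=np.array(P['position']); return p+d*(z-p[2])/d[2]
def proj(P,X):
    c=rot(P['rotation']).as_matrix().T@(np.array(X)-P['position']); return P['fx']*c[0]/c[2]+P['cx'],P['fy']*c[1]/c[2]+P['cy']
E
python3 - <<'E'
from h import *
from plant import eyes
P=eyes.camera_params("top"); S=eyes.camera_params("scene")
im=cv2.imread("pics/top0.png")
c=im[120:265,220:390]
cv2.imwrite("pics/topz.png",cv2.resize(c,None,fx=4,fy=4,interpolation=cv2.INTER_CUBIC))
sc=cv2.imread("pics/scene0.png")[170:310,190:370]
cv2.imwrite("pics/scz.png",cv2.resize(sc,None,fx=4,fy=4,interpolation=cv2.INTER_CUBIC))
# handle
for n,Pm,img,box in(("top",P,im,(190,235,270,330)),("scene",S,cv2.imread("pics/scene0.png"),(195,230,240,300))):
    a,b,l,r=box; m=(img[a:b,l:r].max(2)<70).astype(np.uint8)
    k,lab,st,ce=cv2.connectedComponentsWithStats(m)
    i=1+st[1:,4].argmax(); print(n,st[i],ce[i]+[l,a])
    pts=np.argwhere(lab==i)[:,::-1].astype(np.float32)+[l,a]
    rr=cv2.minAreaRect(pts.astype(np.float32)); print(rr)
    for z in(.094,.104): print(onplane(Pm,*(ce[i]+[l,a]),z), [onplane(Pm,*q,z)[:2].round(4).tolist() for q in cv2.boxPoints(rr)])
E
```

```text
top [15 19 19  6 43] [293.41860465 211.62790698]
((293.98077392578125, 211.59616088867188), (18.631032943725586, 3.1378581523895264), 11.309932708740234)
[ 0.51598505 -0.0321696   0.094     ] [[0.5165, -0.0077], [0.525, -0.0092], [0.5157, -0.0598], [0.5072, -0.0582]]
[ 0.51526461 -0.03182451  0.104     ] [[0.5158, -0.0075], [0.5242, -0.0091], [0.515, -0.0592], [0.5065, -0.0576]]
scene [ 14  10  30  14 180] [268.36666667 211.8       ]
((268.443359375, 211.80191040039062), (5.906504154205322, 30.631406784057617), 74.05460357666016)
[ 0.51165008 -0.04973964  0.094     ] [[0.4921, -0.0893], [0.5087, -0.0007], [0.5316, -0.0097], [0.5148, -0.0967]]
[ 0.52098769 -0.0547655   0.104     ] [[0.5017, -0.0938], [0.5181, -0.0063], [0.5407, -0.0152], [0.5241, -0.1012]]
```

View pics/topz.png

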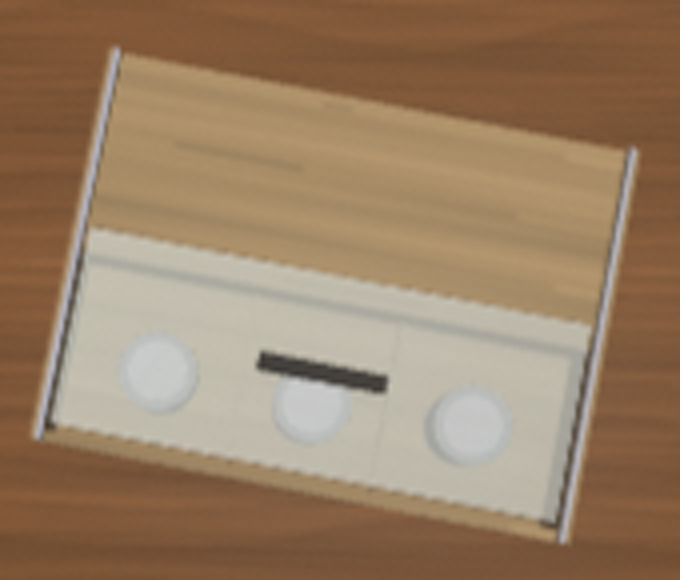

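View pics/scz.png

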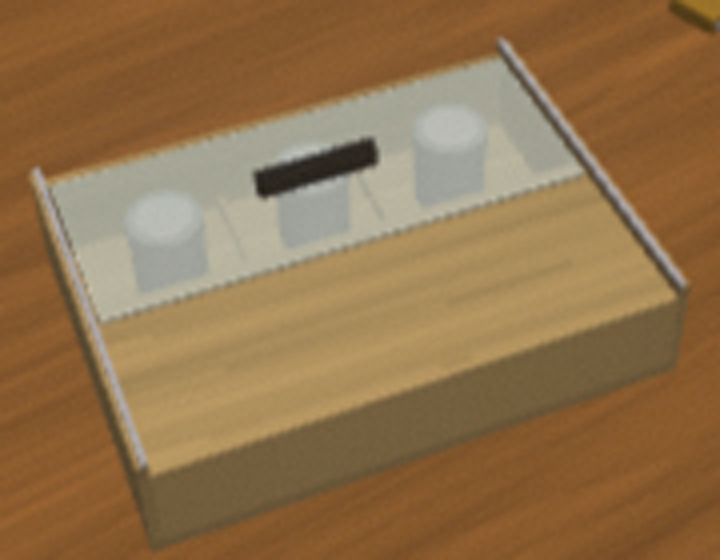

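The zoomed top view shows the rim corners at about (114,47), (635,148), (567,541) and (38,437) in 4x crop pixels. The handle runs from (258,360) to (388,385). The lids are at about (158,371), (311,407) and (469,425).

```bash
python3 - <<'E'
from h import *
from plant import eyes
P=eyes.camera_params("top"); S=eyes.camera_params("scene")
def full(U,V): return (U+.5)/4-.5+220,(V+.5)/4-.5+120
C=[onplane(P,*full(*q),.088) for q in((114,48),(635,148),(566,541),(38,437))]
C=np.array(C); print(C.round(4)); 
print("lens",[np.linalg.norm(C[i]-C[i-1]).round(4) for i in range(4)])
cen=C.mean(0); ydir=(C[0]+C[3]-C[1]-C[2]); yaw=np.arctan2(-ydir[0],ydir[1]); xd=C[0]+C[1]-C[2]-C[3]; print("center",cen,"yaw",yaw,np.arctan2(xd[1],xd[0]))
im=cv2.imread("pics/topz.png"); 
m=(im.max(2)<110).astype(np.uint8); m[:330]=0;m[410:]=0;m[:,:240]=0;m[:,400:]=0
pts=np.argwhere(m)[:,::-1].astype(np.float32); rr=cv2.minAreaRect(pts); print(rr)
hc=onplane(P,*full(*rr[0]),.102); print("handle",hc)
b=np.array([onplane(P,*full(*q),.104) for q in cv2.boxPoints(rr)]); print(b.round(4),[np.linalg.norm(b[i]-b[i-1]).round(4) for i in range(4)])
g=cv2.GaussianBlur(cv2.cvtColor(im,cv2.COLOR_BGR2GRAY),(5,5),0)
ci=cv2.HoughCircles(g,cv2.HOUGH_GRADIENT,1,100,param1=60,param2=12,minRadius=32,maxRadius=46); print(ci)
x=np.array([np.cos(yaw),np.sin(yaw),0]);y=np.array([-x[1],x[0],0])
for (u,v,r) in ci[0]:
    p=onplane(P,*full(u,v),.076); d=p-cen; print(p.round(4),"r mm",r/4*1.1635/416*1000,"case",d@x,d@y)
d=hc-cen; print("handle case",d@x,d@y)
for (u,v) in((158,371),(311,406),(469,425)):
    p=onplane(P,*full(u,v),.076); d=p-cen; print(p.round(4),"case",d@x,d@y)
# check in scene
for X in ((-.14,-.19,.088),(-.14,.19,.088),(.14,.19,.088),(.14,-.19,.088)):
    w=cen*[1,1,0]+X[0]*x+X[1]*y+[0,0,X[2]]; u,v=proj(S,w); print("scene zoom",(u-190)*4,(v-170)*4)
E
```

```text
[[ 0.74    0.0978  0.088 ]
 [ 0.6746 -0.2686  0.088 ]
 [ 0.3998 -0.2204  0.088 ]
 [ 0.4659  0.1447  0.088 ]]
lens [np.float64(0.2781), np.float64(0.3722), np.float64(0.279), np.float64(0.3711)]
center [ 0.57009098 -0.06161188  0.088     ] yaw -0.17800351137843123 -0.17159464708875732
((322.09613037109375, 372.46966552734375), (129.8232879638672, 17.741926193237305), 11.129189491271973)
handle [ 0.51262561 -0.050373    0.102     ]
[[ 0.5144 -0.0055  0.104 ]
 [ 0.5264 -0.0077  0.104 ]
 [ 0.5105 -0.095   0.104 ]
 [ 0.4986 -0.0928  0.104 ]] [np.float64(0.0887), np.float64(0.0122), np.float64(0.0888), np.float64(0.0122)]
[[[522.5 497.5  36.4]]]
[ 0.4292 -0.1924  0.076 ] r mm 25.451561 case -0.11552964996711601 -0.15367802307356976
handle case -0.058547378030755395 0.0008861888792419869
[0.5137 0.0633 0.076 ] case -0.07757708364595567 0.1129229498052159
[ 0.4908 -0.0442  0.076 ] case -0.0811153657119782 0.003102645037806578
[ 0.4792 -0.1548  0.076 ] case -0.0729799988867763 -0.10785847003703458
scene zoom 24.940966563042252 175.91677612752596
scene zoom 503.45564369022054 41.551717360549446
scene zoom 687.4457196213878 285.78578776560516
scene zoom 132.0780275418881 473.27882793026265
```

```bash
cat >> h.py <<'E'
CEN=np.array([0.5701,-0.0616,0.]); YAW=-0.177
X=np.array([np.cos(YAW),np.sin(YAW),0]); Y=np.array([-X[1],X[0],0])
def c2w(x,y,z): return CEN+x*X+y*Y+np.array([0,0,z])
def w2c(p): d=np.array(p)-CEN; return np.array([d@X,d@Y,p[2]])
RT=R.from_matrix(np.array([X,-Y,[0,0,-1]]).T)
def delta(s,x,y,z):
    r0=rot(s['tool_rot']); lin=r0.inv().apply(c2w(x,y,z)-s['tool_pos']); rv=(r0.inv()*RT).as_rotvec(degrees=True)
    return lin.round(4),rv.round(2)
E
python3 - <<'E'
from h import *
from plant import state
s=state(); print(delta(s,-.095,0,.16), w2c(s['tool_pos']), c2w(-.095,0,.16))
E
```

```text
(array([ 0.4317, -0.4176,  0.071 ]), array([-1.100e-01,  2.000e-02,  3.035e+01])) [-0.25643004 -0.57856759  0.23019641] [ 0.47658425 -0.04487266  0.16      ]
```

Emit:
apply_moves([
  {"linear": [0.027, -0.026, 0], "delta_rot": [0, 0, 2.5], "fingers": 255},
  {"linear": [0.054, -0.052, 0], "delta_rot": [0, 0, 5], "fingers": 255},
  {"linear": [0.081, -0.078, 0], "delta_rot": [0, 0, 7.5], "fingers": 255},
  {"linear": [0.108, -0.104, 0], "delta_rot": [0, 0, 10], "fingers": 255},
  {"linear": [0.135, -0.13, 0], "delta_rot": [0, 0, 12.5], "fingers": 255},
  {"linear": [0.162, -0.156, 0], "delta_rot": [0, 0, 15], "fingers": 255},
  {"linear": [0.189, -0.182, 0], "delta_rot": [0, 0, 17.5], "fingers": 255},
  {"linear": [0.216, -0.209, 0], "delta_rot": [0, 0, 20], "fingers": 255},
])

```text
time: 0.9
tool_pos: [0.3467, -0.3141, 0.2308]
tool_rot: [-0.0, 1.0, 0.001, -0.0]
contact_force: [0.2, -0.1, 0.8]
gripper_width: 0.002
```

```bash
python3 - <<'E'
from h import *
from plant import state
s=state(); print(delta(s,-.095,0,.16), w2c(s['tool_pos']), s['joint_pos'].round(3),s['joint_vel'].round(2))
E
```

```text
(array([ 0.1304, -0.269 ,  0.0709]), array([-0.03,  0.02, 10.23])) [-0.17548516 -0.28792943  0.23081751] [-0.896 -0.338  1.965  0.     1.515  0.674] [ 0.72 -0.34  0.26  0.    0.08  1.14]
```

Emit:
apply_moves([
  {"linear": [0.019, -0.038, 0], "delta_rot": [0, 0, 2], "fingers": 255},
  {"linear": [0.038, -0.077, 0], "delta_rot": [0, 0, 4], "fingers": 255},
  {"linear": [0.056, -0.115, 0], "delta_rot": [0, 0, 6], "fingers": 255},
  {"linear": [0.075, -0.154, 0.01], "delta_rot": [0, 0, 8], "fingers": 255},
  {"linear": [0.093, -0.192, 0.02], "delta_rot": [0, 0, 10.2], "fingers": 255},
  {"linear": [0.112, -0.231, 0.04], "delta_rot": [0, 0, 10.2], "fingers": 255},
  {"linear": [0.13, -0.269, 0.06], "delta_rot": [0, 0, 10.2], "fingers": 255},
  {"linear": [0.13, -0.269, 0.071], "delta_rot": [0, 0, 10.2], "fingers": 255},
])

```text
time: 1.7
tool_pos: [0.4753, -0.0421, 0.158]
tool_rot: [-0.001, 0.996, -0.084, -0.001]
contact_force: [0.5, 0.8, 0.6]
gripper_width: -0.004
```

```bash
python3 - <<'E'
from h import *
from plant import state,eyes
s=state(); print(delta(s,-.095,0,.092), w2c(s['tool_pos']))
im=eyes.grab_frame("scene")[:,:,::-1]; cv2.imwrite("pics/s1.png",cv2.resize(im[100:310,170:390],None,fx=2.6,fy=2.6))
P=eyes.camera_params("scene"); u,v=proj(P,s['tool_pos']); print((u-170)*2.6,(v-100)*2.6)
E
```

```text
(array([0.002 , 0.0026, 0.066 ]), array([-0.1 ,  0.17,  0.5 ])) [-0.0967757   0.0025133   0.15799748]
241.75225112385218 225.62546939481425
```

View pics/s1.png

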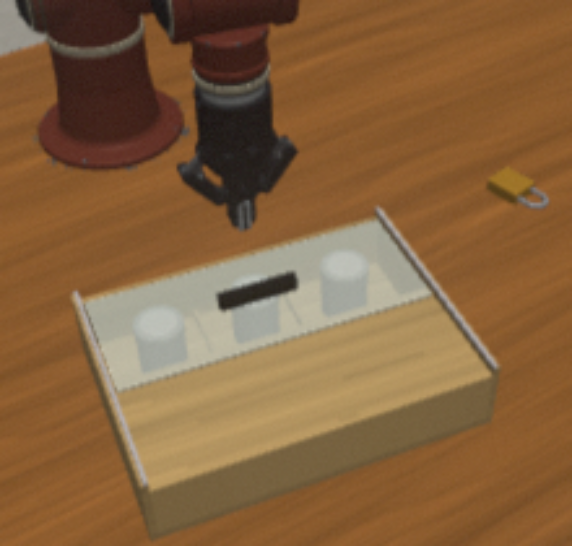

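The finger tips appear at (242,225), exactly where the TCP projects, and the fingers are shut in front of the ridge. Now I'll lower them and start the push.

Emit:
apply_moves([
  {"linear": [0.0, 0.001, 0.025], "delta_rot": [0, 0, 0.2], "fingers": 255},
  {"linear": [0.0, 0.001, 0.05], "delta_rot": [0, 0, 0.2], "fingers": 255},
  {"linear": [0.0, 0.001, 0.068], "delta_rot": [0, 0, 0.2], "fingers": 255},
  {"linear": [0.0, 0.001, 0.068], "delta_rot": [0, 0, 0.2], "fingers": 255},
  {"linear": [0.01, 0.001, 0.068], "delta_rot": [0, 0, 0.2], "fingers": 255},
  {"linear": [0.02, 0.001, 0.068], "delta_rot": [0, 0, 0.2], "fingers": 255},
  {"linear": [0.03, 0.001, 0.068], "delta_rot": [0, 0, 0.2], "fingers": 255},
  {"linear": [0.04, 0.001, 0.068], "delta_rot": [0, 0, 0.2], "fingers": 255},
])

```text
time: 2.55
tool_pos: [0.5162, -0.0547, 0.0934]
tool_rot: [0.0, 0.996, -0.089, 0.001]
contact_force: [-2.4, 0.2, 1.2]
gripper_width: 0.003
```

```bash
python3 - <<'E'
from h import *
from plant import state,eyes
s=state(); print(delta(s,.05,0,.092), w2c(s['tool_pos']),s['contact_force'])
im=eyes.grab_frame("scene")[:,:,::-1]; cv2.imwrite("pics/s2.png",cv2.resize(im[100:310,170:390],None,fx=2.6,fy=2.6))
E
```

```text
(array([ 0.1043, -0.0028,  0.0016]), array([ 0.02, -0.07, -0.05])) [-0.05430765 -0.00272935  0.09344224] [-2.36946883  0.15167248  1.24328254]
```

View pics/s2.png

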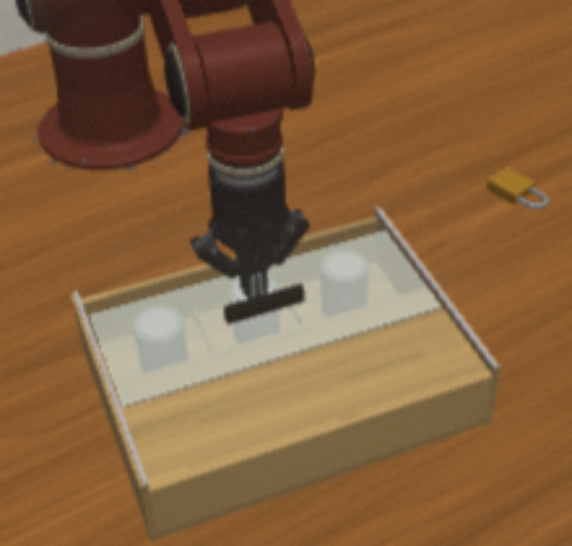

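The ridge is moving with the fingers at about 2.4 N, so I'll carry on.

Emit:
apply_moves([
  {"linear": [0.014, 0, 0.001], "delta_rot": [0, 0, 0], "fingers": 255},
  {"linear": [0.028, 0, 0.001], "delta_rot": [0, 0, 0], "fingers": 255},
  {"linear": [0.042, 0, 0.001], "delta_rot": [0, 0, 0], "fingers": 255},
  {"linear": [0.056, 0, 0.001], "delta_rot": [0, 0, 0], "fingers": 255},
  {"linear": [0.07, 0, 0.001], "delta_rot": [0, 0, 0], "fingers": 255},
  {"linear": [0.082, 0, 0.001], "delta_rot": [0, 0, 0], "fingers": 255},
  {"linear": [0.09, 0, 0.001], "delta_rot": [0, 0, 0], "fingers": 255},
  {"linear": [0.096, 0, 0.001], "delta_rot": [0, 0, 0], "fingers": 255},
])

```text
time: 3.4
tool_pos: [0.6098, -0.0712, 0.0913]
tool_rot: [-0.0, 0.996, -0.089, -0.0]
contact_force: [-1.7, -0.3, 1.7]
gripper_width: 0.001
```

```bash
python3 - <<'E'
from h import *
from plant import state,eyes
s=state(); print(delta(s,.05,0,.092), w2c(s['tool_pos']),s['contact_force'])
im=eyes.grab_frame("scene")[:,:,::-1]; cv2.imwrite("pics/s3.png",cv2.resize(im[100:310,170:390],None,fx=2.6,fy=2.6))
P=eyes.camera_params("scene")
m=(im[:,:,].max(2)<60)
for y in(.045,-.045):
  for z in (.104,): u,v=proj(P,c2w(.059,y,z)); print((u-170)*2.6,(v-100)*2.6)
E
```

```text
(array([ 0.0093, -0.0025, -0.0007]), array([-0.  ,  0.  , -0.04])) [ 0.04074604 -0.00246838  0.09133078] [-1.65784702 -0.34204759  1.74104789]
336.1967737871147 344.9476043052647
253.83980860806423 371.01940924979584
```

View pics/s3.png

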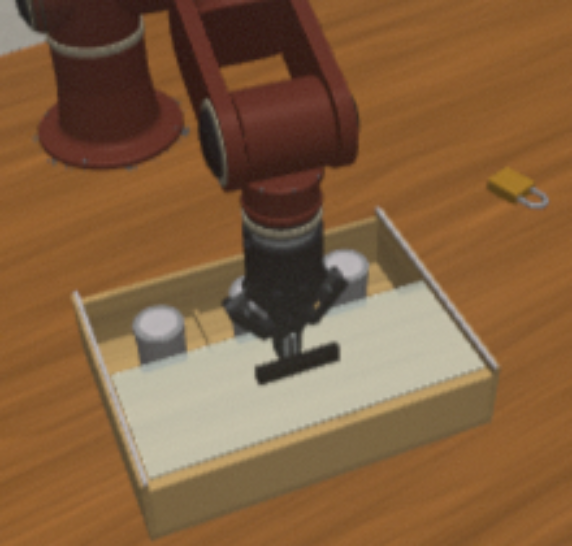

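Emit:
apply_moves([
  {"linear": [0.001, 0, 0], "delta_rot": [0, 0, 0], "fingers": 255},
  {"linear": [0.002, 0, 0], "delta_rot": [0, 0, 0], "fingers": 255},
  {"linear": [0.003, 0, 0], "delta_rot": [0, 0, 0], "fingers": 255},
  {"linear": [0.004, 0, 0], "delta_rot": [0, 0, 0], "fingers": 255},
  {"linear": [0.005, 0, 0], "delta_rot": [0, 0, 0], "fingers": 255},
  {"linear": [0.006, 0, 0], "delta_rot": [0, 0, 0], "fingers": 255},
  {"linear": [0.006, 0, 0], "delta_rot": [0, 0, 0], "fingers": 255},
  {"linear": [0.006, 0, 0], "delta_rot": [0, 0, 0], "fingers": 255},
])

```text
time: 4.25
tool_pos: [0.6152, -0.0721, 0.0913]
tool_rot: [-0.0, 0.996, -0.089, 0.0]
contact_force: [-1.3, -0.0, -0.4]
gripper_width: -0.001
```

```bash
python3 - <<'E'
from h import *
from plant import state,eyes
s=state(); print(delta(s,.05,0,.092), w2c(s['tool_pos']),s['contact_force'])
E
```

```text
(array([ 0.0038, -0.0024, -0.0007]), array([-0.01, -0.02, -0.04])) [ 0.0462094  -0.00244414  0.0912924 ] [-1.25044318 -0.00862345 -0.3746541 ]
```

Emit:
apply_moves([
  {"linear": [0.001, 0, 0], "delta_rot": [0, 0, 0], "fingers": 255},
  {"linear": [0.002, 0, 0], "delta_rot": [0, 0, 0], "fingers": 255},
  {"linear": [0.003, 0, 0], "delta_rot": [0, 0, 0], "fingers": 255},
  {"linear": [0.003, 0, 0], "delta_rot": [0, 0, 0], "fingers": 255},
  {"linear": [-0.012, 0, 0], "delta_rot": [0, 0, 0], "fingers": 255},
  {"linear": [-0.012, 0, -0.03], "delta_rot": [0, 0, 0], "fingers": 255},
  {"linear": [-0.012, 0, -0.06], "delta_rot": [0, 0, 0], "fingers": 255},
  {"linear": [-0.03, 0, -0.09], "delta_rot": [0, 0, 0], "fingers": 255},
])

```text
time: 5.05
tool_pos: [0.5866, -0.0674, 0.1826]
tool_rot: [0.0, 0.996, -0.089, 0.001]
contact_force: [0.2, -0.5, 0.4]
gripper_width: -0.003
```

```bash
python3 - <<'E'
from h import *
from plant import state,eyes
s=state(); print(delta(s,-.0776,.1129,.18), w2c(s['tool_pos']),s['contact_force'])
im=eyes.grab_frame("top")[:,:,::-1]
cv2.imwrite("pics/t4.png",cv2.resize(im[120:265,220:390],None,fx=4,fy=4,interpolation=cv2.INTER_CUBIC))
im=eyes.grab_frame("scene")[:,:,::-1]; cv2.imwrite("pics/s4.png",cv2.resize(im[100:310,170:390],None,fx=2.6,fy=2.6))
E
```

```text
(array([-0.095 , -0.1156,  0.0023]), array([ 0.02, -0.12, -0.06])) [ 0.0172915  -0.00279285  0.18258035] [ 0.23119264 -0.47857328  0.42632433]
```

View pics/t4.png

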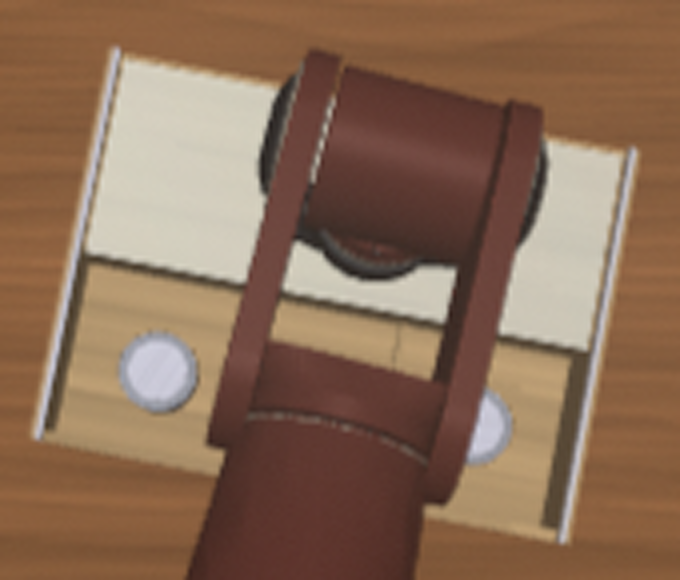

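View pics/s4.png

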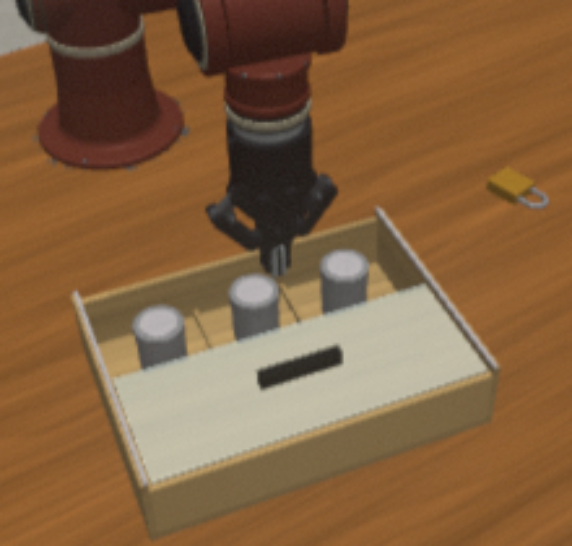

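The cover is parked on the rear deck, with the ridge at about (300,367), and the three lids sit open at (160,322), (254,292) and (344,264). I'll check the joint value and the tin positions in both views.

```bash
python3 - <<'E'
from h import *
from plant import eyes
S=eyes.camera_params("scene");P=eyes.camera_params("top")
im=cv2.imread("pics/s4.png")
m=(im.max(2)<75).astype(np.uint8); m[:340]=0;m[395:]=0;m[:,:250]=0;m[:,350:]=0
u,v=np.argwhere(m)[:,::-1].mean(0); print(u,v)
f=lambda U,V:((U+.5)/2.6-.5+170,(V+.5)/2.6-.5+100)
for hx in(.05,.055,.06,.065):
    q=proj(S,c2w(hx,0,.096)); print(hx,(q[0]-170)*2.6,(q[1]-100)*2.6)
hsv=cv2.cvtColor(im,cv2.COLOR_BGR2HSV)
for (l,t,r,b) in((130,295,190,350),(225,265,285,318),(315,238,375,290)):
    w=((hsv[t:b,l:r,1]<40)&(hsv[t:b,l:r,2]>165)).astype(np.uint8)
    k,lab,st,ce=cv2.connectedComponentsWithStats(w); i=1+st[1:,4].argmax()
    print(st[i],w2c(onplane(S,*f(*(ce[i]+[l,t])),.076)).round(4))
E
```

```text
299.0105421686747 367.1634036144578
0.05 292.3132619604749 357.229543155218
0.055 294.166985059015 360.53866143453075
0.06 296.0327800486429 363.86932948872425
0.065 297.9107652371745 367.22175851145306
[  9  15  38  27 775] [-0.0751 -0.1086  0.076 ]
[ 11  13  37  25 713] [-0.0812  0.0051  0.076 ]
[ 12  15  35  24 655] [-0.0798  0.116   0.076 ]
```

Ridge at case x = +0.065, so the cover is at its stop. The tins agree between the two views to within 3 mm. Moving above the left tin and opening.

Emit:
apply_moves([
  {"linear": [-0.024, -0.029, 0], "delta_rot": [0, 0, 0], "fingers": 0},
  {"linear": [-0.048, -0.058, 0], "delta_rot": [0, 0, 0], "fingers": 0},
  {"linear": [-0.072, -0.088, 0], "delta_rot": [0, 0, 0], "fingers": 0},
  {"linear": [-0.096, -0.117, 0], "delta_rot": [0, 0, 0], "fingers": 0},
  {"linear": [-0.096, -0.117, 0.02], "delta_rot": [0, 0, 0], "fingers": 0},
  {"linear": [-0.096, -0.117, 0.05], "delta_rot": [0, 0, 0], "fingers": 0},
  {"linear": [-0.096, -0.117, 0.07], "delta_rot": [0, 0, 0], "fingers": 0},
  {"linear": [-0.096, -0.117, 0.07], "delta_rot": [0, 0, 0], "fingers": 0},
])

```text
time: 5.95
tool_pos: [0.509, 0.0653, 0.107]
tool_rot: [0.0, 0.996, -0.089, -0.004]
contact_force: [-0.8, 0.2, -0.9]
gripper_width: 0.999
```

```bash
python3 - <<'E'
from h import *
from plant import state,eyes
s=state(); print(delta(s,-.0785,.1145,.022), w2c(s['tool_pos']),s['contact_force'],s['gripper_width'])
im=eyes.grab_frame("scene")[:,:,::-1]; cv2.imwrite("pics/s5.png",cv2.resize(im[100:310,170:390],None,fx=2.6,fy=2.6))
E
```

```text
(array([ 0.0046, -0.0004,  0.085 ]), array([ 0.07,  0.4 , -0.03])) [-0.08249293  0.1141984   0.10704595] [-0.82166458  0.16083034 -0.85559448] 0.9989415005426471
```

View pics/s5.png

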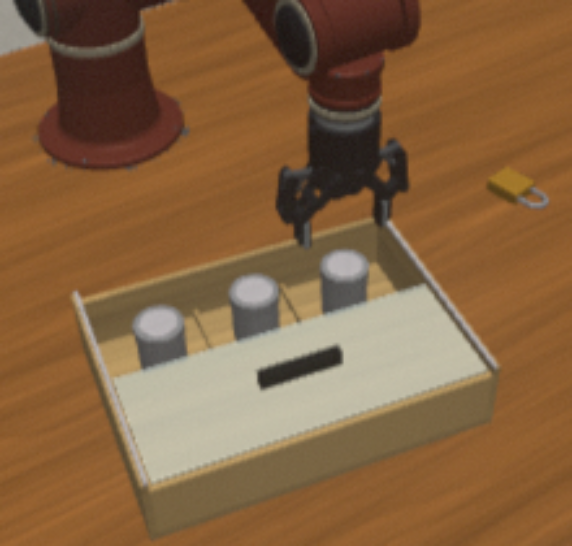

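The open fingers straddle the left tin, left tip at (385,215) and right tip at (305,240). Descending, then closing.

Emit:
apply_moves([
  {"linear": [0.003, 0, 0.02], "delta_rot": [0, 0, 0], "fingers": 0},
  {"linear": [0.003, 0, 0.04], "delta_rot": [0, 0, 0], "fingers": 0},
  {"linear": [0.003, 0, 0.06], "delta_rot": [0, 0, 0], "fingers": 0},
  {"linear": [0.003, 0, 0.075], "delta_rot": [0, 0, 0], "fingers": 0},
  {"linear": [0.003, 0, 0.085], "delta_rot": [0, 0, 0], "fingers": 0},
  {"linear": [0.003, 0, 0.085], "delta_rot": [0, 0, 0], "fingers": 0},
  {"linear": [0.003, 0, 0.085], "delta_rot": [0, 0, 0], "fingers": 255},
  {"linear": [0.003, 0, 0.085], "delta_rot": [0, 0, 0], "fingers": 255},
])

```text
time: 6.8
tool_pos: [0.5162, 0.0646, 0.0278]
tool_rot: [-0.0, 0.996, -0.089, 0.002]
contact_force: [0.2, 0.3, 0.4]
gripper_width: 0.696
```

Emit:
apply_moves([
  {"linear": [0, 0, 0], "delta_rot": [0, 0, 0], "fingers": 255},
  {"linear": [0, 0, 0], "delta_rot": [0, 0, 0], "fingers": 255},
  {"linear": [0, 0, 0], "delta_rot": [0, 0, 0], "fingers": 255},
  {"linear": [0, 0, 0], "delta_rot": [0, 0, 0], "fingers": 255},
  {"linear": [0, 0, 0], "delta_rot": [0, 0, 0], "fingers": 255},
  {"linear": [0, 0, 0], "delta_rot": [0, 0, 0], "fingers": 255},
  {"linear": [0, 0, 0], "delta_rot": [0, 0, 0], "fingers": 255},
  {"linear": [0, 0, 0], "delta_rot": [0, 0, 0], "fingers": 255},
])

```text
time: 7.6
tool_pos: [0.5159, 0.0648, 0.0277]
tool_rot: [-0.0, 0.996, -0.089, 0.001]
contact_force: [-0.0, 0.9, 5.3]
gripper_width: 0.638
```

```bash
python3 - <<'E'
from h import *
from plant import state,eyes
s=state(); print(w2c(s['tool_pos']),s['contact_force'],s['ft_torque'],s['gripper_width'])
im=eyes.grab_frame("scene")[:,:,::-1]; cv2.imwrite("pics/s6.png",cv2.resize(im[100:310,170:390],None,fx=2.6,fy=2.6))
E
```

```text
[-0.07559365  0.1149133   0.02774913] [-0.03972484  0.88372715  5.25013614] [-0.01881705  0.05397312  0.01451825] 0.6379858098742266
```

View pics/s6.png

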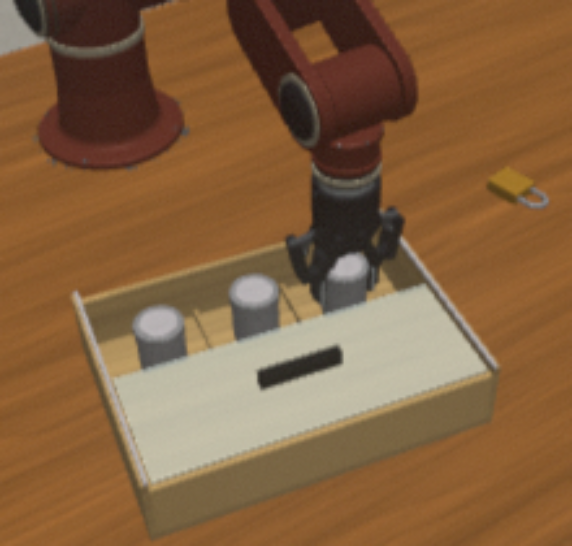

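The grip is on: the opening is 54 mm, which matches the tin body. Lifting 45 mm and weighing.

Emit:
apply_moves([
  {"linear": [0, 0, -0.01], "delta_rot": [0, 0, 0], "fingers": 255},
  {"linear": [0, 0, -0.025], "delta_rot": [0, 0, 0], "fingers": 255},
  {"linear": [0, 0, -0.04], "delta_rot": [0, 0, 0], "fingers": 255},
  {"linear": [0, 0, -0.045], "delta_rot": [0, 0, 0], "fingers": 255},
  {"linear": [0, 0, -0.045], "delta_rot": [0, 0, 0], "fingers": 255},
  {"linear": [0, 0, -0.045], "delta_rot": [0, 0, 0], "fingers": 255},
  {"linear": [0, 0, -0.045], "delta_rot": [0, 0, 0], "fingers": 255},
  {"linear": [0, 0, -0.045], "delta_rot": [0, 0, 0], "fingers": 255},
])

```text
time: 8.45
tool_pos: [0.514, 0.0647, 0.0704]
tool_rot: [0.0, 0.996, -0.089, -0.001]
contact_force: [-0.1, 0.2, -7.3]
gripper_width: 0.637
```

```bash
python3 - <<'E'
from h import *
from plant import state,eyes
for i in range(4):
    im=eyes.grab_frame("scene")[:,:,::-1]; s=state(); print(w2c(s['tool_pos']).round(4),s['contact_force'].round(2),s['joint_efforts'][1:3].round(3),s['gripper_width'].round(3))
cv2.imwrite("pics/s7.png",cv2.resize(im[100:310,170:390],None,fx=2.6,fy=2.6))
E
```

```text
Traceback (most recent call last):
AttributeError: 'float' object has no attribute 'round'
```

```bash
cat > weigh.py <<'E'
import sys
from h import *
from plant import state,eyes
F=[]
for i in range(5):
    im=eyes.grab_frame("scene")[:,:,::-1]; s=state(); F.append(s['contact_force'][2]); 
print(w2c(s['tool_pos']).round(4),"Fz",np.round(F,2),"mean",np.mean(F),s['joint_efforts'][1:3].round(3),s['gripper_width'],s['time'])
cv2.imwrite(f"pics/{sys.argv[1]}.png",cv2.resize(im[100:310,170:390],None,fx=2.6,fy=2.6))
E
python3 weigh.py s7
```

```text
[-0.0769  0.1146  0.0712] Fz [-7.69 -7.46 -6.82 -8.28 -7.17] mean -7.483303846465958 [-34.753 -36.795] 0.6372412196101473 8.75
```

View pics/s7.png

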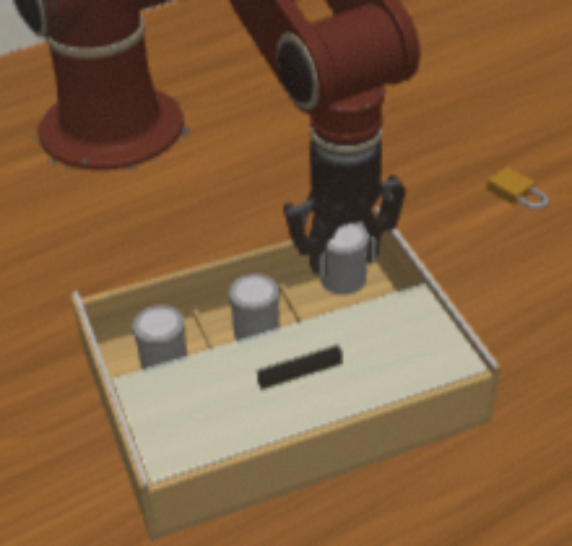

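The left tin is lifted and clear of the floor, and reads about 7.5 N. I'll set it back gently.

Emit:
apply_moves([
  {"linear": [0, 0, 0.012], "delta_rot": [0, 0, 0], "fingers": 255},
  {"linear": [0, 0, 0.024], "delta_rot": [0, 0, 0], "fingers": 255},
  {"linear": [0, 0, 0.034], "delta_rot": [0, 0, 0], "fingers": 255},
  {"linear": [0, 0, 0.039], "delta_rot": [0, 0, 0], "fingers": 255},
  {"linear": [0, 0, 0.042], "delta_rot": [0, 0, 0], "fingers": 255},
  {"linear": [0, 0, 0.044], "delta_rot": [0, 0, 0], "fingers": 255},
  {"linear": [0, 0, 0.045], "delta_rot": [0, 0, 0], "fingers": 255},
  {"linear": [0, 0, 0.045], "delta_rot": [0, 0, 0], "fingers": 255},
])

```text
time: 9.55
tool_pos: [0.5156, 0.0646, 0.0279]
tool_rot: [0.0, 0.996, -0.089, 0.001]
contact_force: [-5.8, -0.2, 3.9]
gripper_width: 0.636
```

```bash
python3 weigh.py s8
```

```text
[-0.0759  0.1147  0.0279] Fz [4.7  3.7  3.65 4.42 4.77] mean 4.246810831638781 [-31.069 -32.287] 0.6406021493857426 9.8
```

Emit:
apply_moves([
  {"linear": [0, 0, 0], "delta_rot": [0, 0, 0], "fingers": 0},
  {"linear": [0, 0, 0], "delta_rot": [0, 0, 0], "fingers": 0},
  {"linear": [0, 0, 0], "delta_rot": [0, 0, 0], "fingers": 0},
  {"linear": [0, 0, 0], "delta_rot": [0, 0, 0], "fingers": 0},
  {"linear": [0, 0, 0], "delta_rot": [0, 0, 0], "fingers": 0},
  {"linear": [0, 0, -0.03], "delta_rot": [0, 0, 0], "fingers": 0},
  {"linear": [0, 0, -0.06], "delta_rot": [0, 0, 0], "fingers": 0},
  {"linear": [0, 0, -0.09], "delta_rot": [0, 0, 0], "fingers": 0},
])

```text
time: 10.6
tool_pos: [0.5154, 0.0645, 0.1179]
tool_rot: [-0.0, 0.996, -0.089, 0.001]
contact_force: [0.4, 0.3, -0.1]
gripper_width: 1.002
```

Emit:
apply_moves([
  {"linear": [0, 0.0, -0.005], "delta_rot": [0, 0, 0], "fingers": 0},
  {"linear": [-0.002, 0.03, -0.005], "delta_rot": [0, 0, 0], "fingers": 0},
  {"linear": [-0.004, 0.06, -0.005], "delta_rot": [0, 0, 0], "fingers": 0},
  {"linear": [-0.006, 0.09, -0.005], "delta_rot": [0, 0, 0], "fingers": 0},
  {"linear": [-0.006, 0.111, -0.005], "delta_rot": [0, 0, 0], "fingers": 0},
  {"linear": [-0.006, 0.111, 0.0], "delta_rot": [0, 0, 0], "fingers": 0},
  {"linear": [-0.006, 0.111, 0.0], "delta_rot": [0, 0, 0], "fingers": 0},
  {"linear": [-0.006, 0.111, 0.0], "delta_rot": [0, 0, 0], "fingers": 0},
])

```text
time: 11.4
tool_pos: [0.4891, -0.0427, 0.1157]
tool_rot: [-0.0, 0.996, -0.088, -0.0]
contact_force: [-0.1, 0.4, 0.8]
gripper_width: 1.0
```

```bash
python3 weigh.py s9;python3 - <<'E'
from h import *
from plant import state
print(delta(state(),-.081,.004,.0275))
E
```

```text
[-0.0828  0.0042  0.1164] Fz [ 0.2   0.03 -0.82  0.56  0.13] mean 0.019952541061495327 [-26.989 -34.577] 0.9984641274758221 11.65
(array([0.0018, 0.0002, 0.0889]), array([-0.  , -0.01,  0.02]))
```

View pics/s9.png

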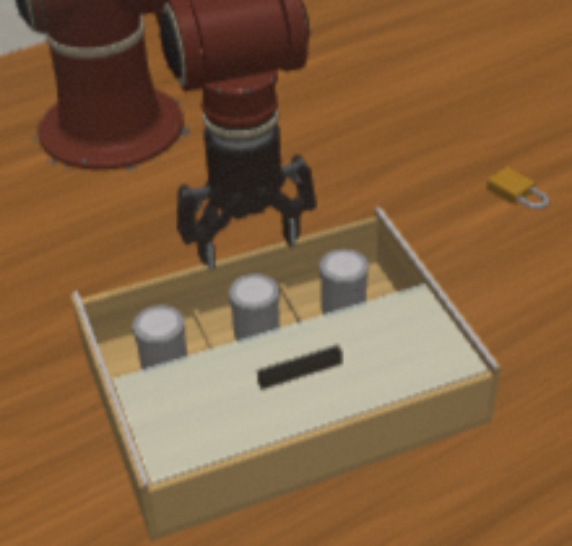

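The left tin stands upright in its bay at (344,265). The fingers are over the middle tin at (254,292) and the unloaded force reads zero. Descending and gripping.

Emit:
apply_moves([
  {"linear": [0.001, 0, 0.02], "delta_rot": [0, 0, 0], "fingers": 0},
  {"linear": [0.001, 0, 0.04], "delta_rot": [0, 0, 0], "fingers": 0},
  {"linear": [0.001, 0, 0.06], "delta_rot": [0, 0, 0], "fingers": 0},
  {"linear": [0.001, 0, 0.08], "delta_rot": [0, 0, 0], "fingers": 0},
  {"linear": [0.001, 0, 0.089], "delta_rot": [0, 0, 0], "fingers": 0},
  {"linear": [0.001, 0, 0.089], "delta_rot": [0, 0, 0], "fingers": 0},
  {"linear": [0.001, 0, 0.089], "delta_rot": [0, 0, 0], "fingers": 255},
  {"linear": [0.001, 0, 0.089], "delta_rot": [0, 0, 0], "fingers": 255},
])

```text
time: 12.45
tool_pos: [0.4912, -0.0439, 0.0287]
tool_rot: [0.0, 0.996, -0.089, 0.001]
contact_force: [-0.3, 0.9, 0.1]
gripper_width: 0.693
```

Emit:
apply_moves([
  {"linear": [0, 0, 0], "delta_rot": [0, 0, 0], "fingers": 255},
  {"linear": [0, 0, 0], "delta_rot": [0, 0, 0], "fingers": 255},
  {"linear": [0, 0, 0], "delta_rot": [0, 0, 0], "fingers": 255},
  {"linear": [0, 0, 0], "delta_rot": [0, 0, 0], "fingers": 255},
  {"linear": [0, 0, 0], "delta_rot": [0, 0, 0], "fingers": 255},
  {"linear": [0, 0, 0], "delta_rot": [0, 0, 0], "fingers": 255},
  {"linear": [0, 0, 0], "delta_rot": [0, 0, 0], "fingers": 255},
  {"linear": [0, 0, 0], "delta_rot": [0, 0, 0], "fingers": 255},
])

```text
time: 13.25
tool_pos: [0.4915, -0.0439, 0.029]
tool_rot: [0.0, 0.996, -0.089, 0.002]
contact_force: [-0.7, 0.4, 6.3]
gripper_width: 0.64
```

Emit:
apply_moves([
  {"linear": [0, 0, -0.01], "delta_rot": [0, 0, 0], "fingers": 255},
  {"linear": [0, 0, -0.025], "delta_rot": [0, 0, 0], "fingers": 255},
  {"linear": [0, 0, -0.04], "delta_rot": [0, 0, 0], "fingers": 255},
  {"linear": [0, 0, -0.045], "delta_rot": [0, 0, 0], "fingers": 255},
  {"linear": [0, 0, -0.045], "delta_rot": [0, 0, 0], "fingers": 255},
  {"linear": [0, 0, -0.045], "delta_rot": [0, 0, 0], "fingers": 255},
  {"linear": [0, 0, -0.045], "delta_rot": [0, 0, 0], "fingers": 255},
  {"linear": [0, 0, -0.045], "delta_rot": [0, 0, 0], "fingers": 255},
])

```text
time: 14.05
tool_pos: [0.4894, -0.0435, 0.0714]
tool_rot: [-0.0, 0.996, -0.089, -0.001]
contact_force: [-0.9, 0.9, -2.0]
gripper_width: 0.634
```

```bash
python3 weigh.py s10
```

```text
[-0.082   0.0036  0.0721] Fz [-2.34 -1.83 -1.86 -2.78 -2.59] mean -2.2800394927798475 [-29.287 -34.278] 0.6427420476770029 14.3
```

View pics/s10.png

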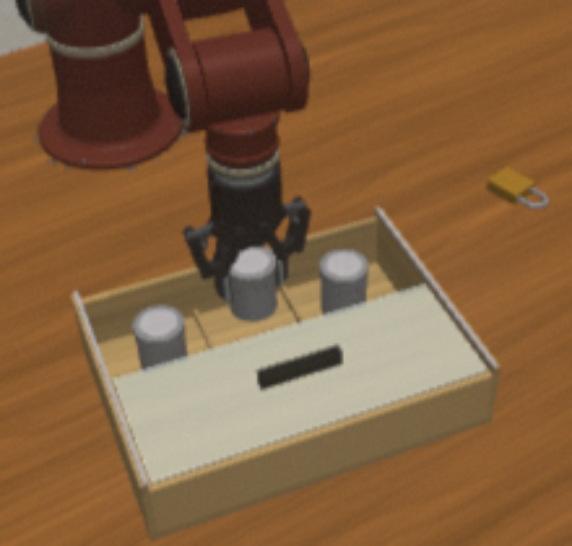

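The middle tin is lifted to (253,270) and reads about 2.3 N. Setting it back and going on to the right one.

Emit:
apply_moves([
  {"linear": [0, 0, 0.012], "delta_rot": [0, 0, 0], "fingers": 255},
  {"linear": [0, 0, 0.024], "delta_rot": [0, 0, 0], "fingers": 255},
  {"linear": [0, 0, 0.034], "delta_rot": [0, 0, 0], "fingers": 255},
  {"linear": [0, 0, 0.039], "delta_rot": [0, 0, 0], "fingers": 255},
  {"linear": [0, 0, 0.042], "delta_rot": [0, 0, 0], "fingers": 255},
  {"linear": [0, 0, 0.044], "delta_rot": [0, 0, 0], "fingers": 255},
  {"linear": [0, 0, 0.045], "delta_rot": [0, 0, 0], "fingers": 255},
  {"linear": [0, 0, 0.045], "delta_rot": [0, 0, 0], "fingers": 255},
])

```text
time: 15.1
tool_pos: [0.4913, -0.0439, 0.0291]
tool_rot: [0.0, 0.996, -0.089, 0.001]
contact_force: [-1.9, 0.3, 6.3]
gripper_width: 0.636
```

Emit:
apply_moves([
  {"linear": [0, 0, 0], "delta_rot": [0, 0, 0], "fingers": 0},
  {"linear": [0, 0, 0], "delta_rot": [0, 0, 0], "fingers": 0},
  {"linear": [0, 0, 0], "delta_rot": [0, 0, 0], "fingers": 0},
  {"linear": [0, 0, 0], "delta_rot": [0, 0, 0], "fingers": 0},
  {"linear": [0, 0, 0], "delta_rot": [0, 0, 0], "fingers": 0},
  {"linear": [0, 0, -0.03], "delta_rot": [0, 0, 0], "fingers": 0},
  {"linear": [0, 0, -0.06], "delta_rot": [0, 0, 0], "fingers": 0},
  {"linear": [0, 0, -0.09], "delta_rot": [0, 0, 0], "fingers": 0},
])

```text
time: 15.9
tool_pos: [0.4897, -0.0436, 0.1179]
tool_rot: [-0.0, 0.996, -0.089, -0.0]
contact_force: [-0.4, 0.1, -0.4]
gripper_width: 1.004
```

Emit:
apply_moves([
  {"linear": [0, 0.0, -0.005], "delta_rot": [0, 0, 0], "fingers": 0},
  {"linear": [0.002, 0.03, -0.005], "delta_rot": [0, 0, 0], "fingers": 0},
  {"linear": [0.004, 0.06, -0.005], "delta_rot": [0, 0, 0], "fingers": 0},
  {"linear": [0.006, 0.09, -0.005], "delta_rot": [0, 0, 0], "fingers": 0},
  {"linear": [0.007, 0.112, -0.005], "delta_rot": [0, 0, 0], "fingers": 0},
  {"linear": [0.007, 0.112, 0.0], "delta_rot": [0, 0, 0], "fingers": 0},
  {"linear": [0.007, 0.112, 0.0], "delta_rot": [0, 0, 0], "fingers": 0},
  {"linear": [0.007, 0.112, 0.0], "delta_rot": [0, 0, 0], "fingers": 0},
])

```text
time: 16.7
tool_pos: [0.4767, -0.1541, 0.1163]
tool_rot: [-0.001, 0.996, -0.088, -0.001]
contact_force: [-0.0, 0.3, 0.0]
gripper_width: 0.995
```

```bash
python3 weigh.py s11;python3 - <<'E'
from h import *
from plant import state
print(delta(state(),-.074,-.108,.028))
E
```

```text
[-0.0749 -0.1078  0.1174] Fz [0.77 0.49 0.53 0.65 0.21] mean 0.527674937082123 [-28.073 -34.51 ] 1.0025772403826927 16.95
(array([0.0009, 0.0002, 0.0894]), array([-0.  , -0.01,  0.02]))
```

View pics/s11.png

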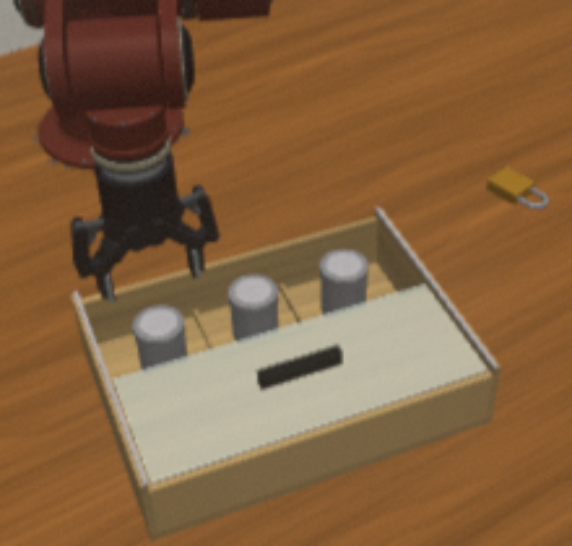

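The middle tin is back upright at (253,293), and the fingers straddle the right tin at (160,323). Gripping and lifting it.

Emit:
apply_moves([
  {"linear": [0.001, 0, 0.02], "delta_rot": [0, 0, 0], "fingers": 0},
  {"linear": [0.001, 0, 0.04], "delta_rot": [0, 0, 0], "fingers": 0},
  {"linear": [0.001, 0, 0.06], "delta_rot": [0, 0, 0], "fingers": 0},
  {"linear": [0.001, 0, 0.08], "delta_rot": [0, 0, 0], "fingers": 0},
  {"linear": [0.001, 0, 0.089], "delta_rot": [0, 0, 0], "fingers": 0},
  {"linear": [0.001, 0, 0.089], "delta_rot": [0, 0, 0], "fingers": 0},
  {"linear": [0.001, 0, 0.089], "delta_rot": [0, 0, 0], "fingers": 255},
  {"linear": [0.001, 0, 0.089], "delta_rot": [0, 0, 0], "fingers": 255},
])

```text
time: 17.75
tool_pos: [0.4785, -0.1554, 0.0288]
tool_rot: [0.0, 0.996, -0.089, 0.0]
contact_force: [-0.5, -0.2, -0.4]
gripper_width: 0.694
```

Emit:
apply_moves([
  {"linear": [0, 0, 0], "delta_rot": [0, 0, 0], "fingers": 255},
  {"linear": [0, 0, 0], "delta_rot": [0, 0, 0], "fingers": 255},
  {"linear": [0, 0, 0], "delta_rot": [0, 0, 0], "fingers": 255},
  {"linear": [0, 0, 0], "delta_rot": [0, 0, 0], "fingers": 255},
  {"linear": [0, 0, 0], "delta_rot": [0, 0, 0], "fingers": 255},
  {"linear": [0, 0, 0], "delta_rot": [0, 0, 0], "fingers": 255},
  {"linear": [0, 0, 0], "delta_rot": [0, 0, 0], "fingers": 255},
  {"linear": [0, 0, 0], "delta_rot": [0, 0, 0], "fingers": 255},
])

```text
time: 18.55
tool_pos: [0.4787, -0.1557, 0.029]
tool_rot: [0.0, 0.996, -0.089, 0.0]
contact_force: [-1.2, -0.4, 5.8]
gripper_width: 0.636
```

Emit:
apply_moves([
  {"linear": [0, 0, -0.01], "delta_rot": [0, 0, 0], "fingers": 255},
  {"linear": [0, 0, -0.025], "delta_rot": [0, 0, 0], "fingers": 255},
  {"linear": [0, 0, -0.04], "delta_rot": [0, 0, 0], "fingers": 255},
  {"linear": [0, 0, -0.045], "delta_rot": [0, 0, 0], "fingers": 255},
  {"linear": [0, 0, -0.045], "delta_rot": [0, 0, 0], "fingers": 255},
  {"linear": [0, 0, -0.045], "delta_rot": [0, 0, 0], "fingers": 255},
  {"linear": [0, 0, -0.045], "delta_rot": [0, 0, 0], "fingers": 255},
  {"linear": [0, 0, -0.045], "delta_rot": [0, 0, 0], "fingers": 255},
])

```text
time: 19.35
tool_pos: [0.4776, -0.155, 0.0725]
tool_rot: [-0.0, 0.996, -0.089, -0.001]
contact_force: [0.1, 0.2, -2.4]
gripper_width: 0.64
```

```bash
python3 weigh.py s12
```

```text
[-0.0741 -0.1084  0.0731] Fz [-3.69 -3.68 -3.45 -3.7  -3.49] mean -3.605126878774206 [-31.084 -34.967] 0.6379275649009137 19.6
```

View pics/s12.png

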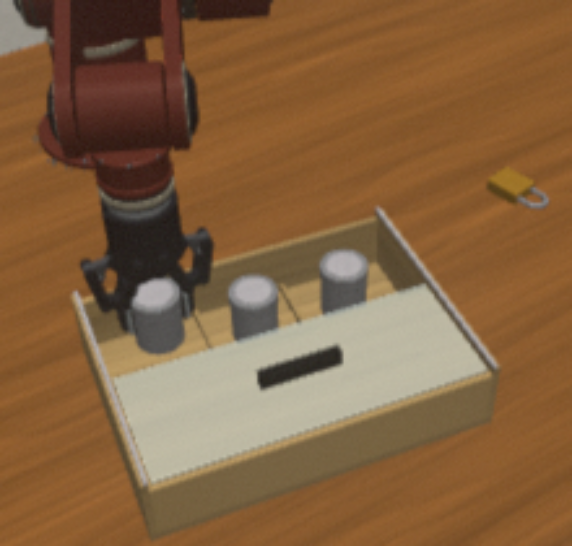

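The right tin reads about 3.6 N, so the left one at about 7.5 N is clearly the heaviest. I'll set the right tin back and return to the left.

Emit:
apply_moves([
  {"linear": [0, 0, 0.012], "delta_rot": [0, 0, 0], "fingers": 255},
  {"linear": [0, 0, 0.024], "delta_rot": [0, 0, 0], "fingers": 255},
  {"linear": [0, 0, 0.034], "delta_rot": [0, 0, 0], "fingers": 255},
  {"linear": [0, 0, 0.039], "delta_rot": [0, 0, 0], "fingers": 255},
  {"linear": [0, 0, 0.042], "delta_rot": [0, 0, 0], "fingers": 255},
  {"linear": [0, 0, 0.044], "delta_rot": [0, 0, 0], "fingers": 255},
  {"linear": [0, 0, 0.045], "delta_rot": [0, 0, 0], "fingers": 255},
  {"linear": [0, 0, 0.045], "delta_rot": [0, 0, 0], "fingers": 255},
])

```text
time: 20.4
tool_pos: [0.4789, -0.1556, 0.0291]
tool_rot: [0.0, 0.996, -0.089, 0.001]
contact_force: [-0.9, 1.0, -0.6]
gripper_width: 0.638
```

Emit:
apply_moves([
  {"linear": [0, 0, 0], "delta_rot": [0, 0, 0], "fingers": 0},
  {"linear": [0, 0, 0], "delta_rot": [0, 0, 0], "fingers": 0},
  {"linear": [0, 0, 0], "delta_rot": [0, 0, 0], "fingers": 0},
  {"linear": [0, 0, 0], "delta_rot": [0, 0, 0], "fingers": 0},
  {"linear": [0, 0, 0], "delta_rot": [0, 0, 0], "fingers": 0},
  {"linear": [0, 0, -0.03], "delta_rot": [0, 0, 0], "fingers": 0},
  {"linear": [0, 0, -0.06], "delta_rot": [0, 0, 0], "fingers": 0},
  {"linear": [0, 0, -0.09], "delta_rot": [0, 0, 0], "fingers": 0},
])

```text
time: 21.2
tool_pos: [0.4776, -0.1553, 0.1188]
tool_rot: [-0.0, 0.996, -0.089, -0.001]
contact_force: [0.4, 0.0, 0.4]
gripper_width: 1.003
```

Emit:
apply_moves([
  {"linear": [0, 0.0, -0.005], "delta_rot": [0, 0, 0], "fingers": 0},
  {"linear": [0, -0.035, -0.005], "delta_rot": [0, 0, 0], "fingers": 0},
  {"linear": [0, -0.07, -0.005], "delta_rot": [0, 0, 0], "fingers": 0},
  {"linear": [0, -0.105, -0.005], "delta_rot": [0, 0, 0], "fingers": 0},
  {"linear": [0, -0.14, -0.005], "delta_rot": [0, 0, 0], "fingers": 0},
  {"linear": [-0.001, -0.175, -0.005], "delta_rot": [0, 0, 0], "fingers": 0},
  {"linear": [-0.002, -0.21, -0.005], "delta_rot": [0, 0, 0], "fingers": 0},
  {"linear": [-0.002, -0.223, 0.0], "delta_rot": [0, 0, 0], "fingers": 0},
])

```text
time: 22.0
tool_pos: [0.5156, 0.0668, 0.1176]
tool_rot: [-0.0, 0.996, -0.087, -0.0]
contact_force: [0.6, -0.7, -0.1]
gripper_width: 1.001
```

```bash
python3 weigh.py s13;python3 - <<'E'
from h import *
from plant import state
print(delta(state(),-.077,.1147,.0275))
E
```

```text
[-0.076   0.1134  0.1176] Fz [-0.06 -0.58 -0.01 -0.02 -0.19] mean -0.17075885244105496 [-29.825 -34.385] 0.9976697620676461 22.25
(array([-0.0009, -0.0014,  0.0901]), array([ 0.05,  0.06, -0.1 ]))
```

View pics/s13.png

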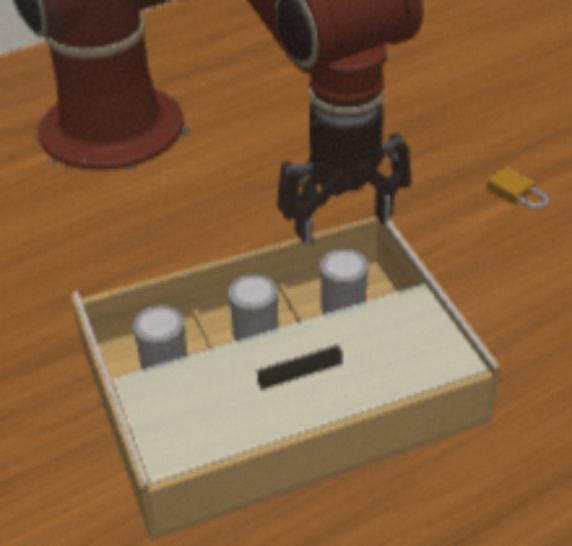

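All three tins stand upright at (160,323), (253,293) and (344,265), and the fingers are over the left tin. Gripping it and lifting high.

Emit:
apply_moves([
  {"linear": [-0.001, -0.001, 0.02], "delta_rot": [0, 0, 0], "fingers": 0},
  {"linear": [-0.001, -0.001, 0.04], "delta_rot": [0, 0, 0], "fingers": 0},
  {"linear": [-0.001, -0.001, 0.06], "delta_rot": [0, 0, 0], "fingers": 0},
  {"linear": [-0.001, -0.001, 0.08], "delta_rot": [0, 0, 0], "fingers": 0},
  {"linear": [-0.001, -0.001, 0.09], "delta_rot": [0, 0, 0], "fingers": 0},
  {"linear": [-0.001, -0.001, 0.09], "delta_rot": [0, 0, 0], "fingers": 0},
  {"linear": [-0.001, -0.001, 0.09], "delta_rot": [0, 0, 0], "fingers": 255},
  {"linear": [-0.001, -0.001, 0.09], "delta_rot": [0, 0, 0], "fingers": 255},
])

```text
time: 23.05
tool_pos: [0.5153, 0.0647, 0.0288]
tool_rot: [0.0, 0.996, -0.089, 0.0]
contact_force: [0.5, -0.6, 0.2]
gripper_width: 0.694
```

Emit:
apply_moves([
  {"linear": [0, 0, 0], "delta_rot": [0, 0, 0], "fingers": 255},
  {"linear": [0, 0, 0], "delta_rot": [0, 0, 0], "fingers": 255},
  {"linear": [0, 0, 0], "delta_rot": [0, 0, 0], "fingers": 255},
  {"linear": [0, 0, 0], "delta_rot": [0, 0, 0], "fingers": 255},
  {"linear": [0, 0, 0], "delta_rot": [0, 0, 0], "fingers": 255},
  {"linear": [0, 0, 0], "delta_rot": [0, 0, 0], "fingers": 255},
  {"linear": [0, 0, 0], "delta_rot": [0, 0, 0], "fingers": 255},
  {"linear": [0, 0, 0], "delta_rot": [0, 0, 0], "fingers": 255},
])

```text
time: 23.85
tool_pos: [0.5152, 0.0649, 0.029]
tool_rot: [0.001, 0.996, -0.089, 0.0]
contact_force: [-1.8, -4.2, 5.3]
gripper_width: 0.638
```

Emit:
apply_moves([
  {"linear": [0, 0, -0.01], "delta_rot": [0, 0, 0], "fingers": 255},
  {"linear": [0, 0, -0.025], "delta_rot": [0, 0, 0], "fingers": 255},
  {"linear": [0, 0, -0.045], "delta_rot": [0, 0, 0], "fingers": 255},
  {"linear": [0, 0, -0.07], "delta_rot": [0, 0, 0], "fingers": 255},
  {"linear": [0, 0, -0.095], "delta_rot": [0, 0, 0], "fingers": 255},
  {"linear": [0, 0, -0.12], "delta_rot": [0, 0, 0], "fingers": 255},
  {"linear": [0, 0, -0.14], "delta_rot": [0, 0, 0], "fingers": 255},
  {"linear": [0, 0, -0.155], "delta_rot": [0, 0, 0], "fingers": 255},
])

```text
time: 24.65
tool_pos: [0.5146, 0.0658, 0.1846]
tool_rot: [-0.0, 0.996, -0.089, 0.0]
contact_force: [-0.4, 0.7, -7.9]
gripper_width: 0.64
```

Emit:
apply_moves([
  {"linear": [0, 0, -0.01], "delta_rot": [0, 0, 0], "fingers": 255},
  {"linear": [0, 0, -0.015], "delta_rot": [0, 0, 0], "fingers": 255},
  {"linear": [0, 0, -0.015], "delta_rot": [0, 0, 0], "fingers": 255},
  {"linear": [0, 0, -0.015], "delta_rot": [0, 0, 0], "fingers": 255},
  {"linear": [0, 0, -0.015], "delta_rot": [0, 0, 0], "fingers": 255},
  {"linear": [0, 0, -0.015], "delta_rot": [0, 0, 0], "fingers": 255},
  {"linear": [0, 0, -0.015], "delta_rot": [0, 0, 0], "fingers": 255},
  {"linear": [0, 0, -0.015], "delta_rot": [0, 0, 0], "fingers": 255},
])

```text
time: 25.45
tool_pos: [0.5148, 0.0657, 0.1981]
tool_rot: [0.0, 0.996, -0.089, -0.0]
contact_force: [0.8, 0.4, -8.2]
gripper_width: 0.637
```

```bash
python3 weigh.py s14; python3 - <<'E'
from h import *
from plant import state,eyes
S=eyes.camera_params("scene")
im=eyes.grab_frame("scene")[:,:,::-1]; cv2.imwrite("pics/s15.png",im)
cv2.imwrite("pics/t15.png",eyes.grab_frame("top")[:,:,::-1])
for z in(.18,.246): print(proj(S,c2w(-.077,.1147,z)),[((a-o)*2.6) for a,o in zip(proj(S,c2w(-.077,.1147,z)),(170,100))])
print(state()['joint_vel'])
E
```

```text
[-0.0768  0.1156  0.1983] Fz [-6.73 -8.34 -6.43 -6.61 -7.44] mean -7.112156927482223 [-32.389 -40.902] 0.6362009695016637 25.7
(np.float64(302.45601647861713), np.float64(174.56126928063048)) [np.float64(344.3856428444046), np.float64(193.85930012963925)]
(np.float64(302.72659080356595), np.float64(155.2250232523355)) [np.float64(345.0891360892715), np.float64(143.58506045607228)]
[-6.91770163e-05  3.80195328e-04 -4.49031415e-04 -4.93938973e-04
  1.94049038e-03  1.77770851e-03]
```

View pics/s14.png

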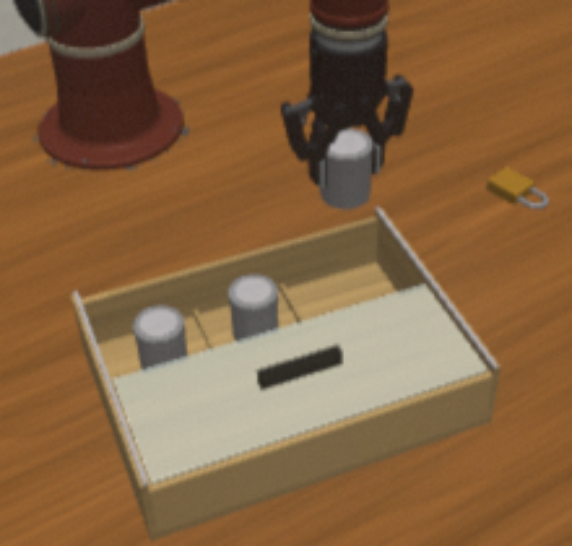

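View pics/t15.png

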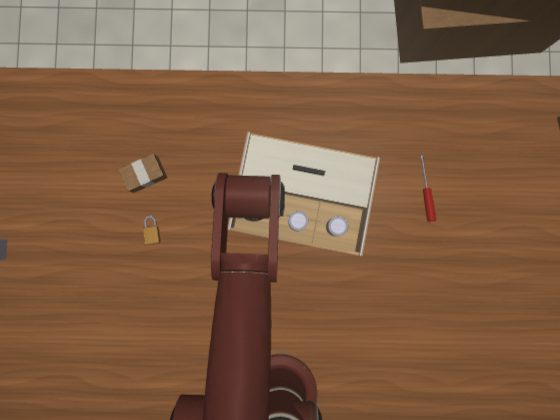

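View pics/s15.png

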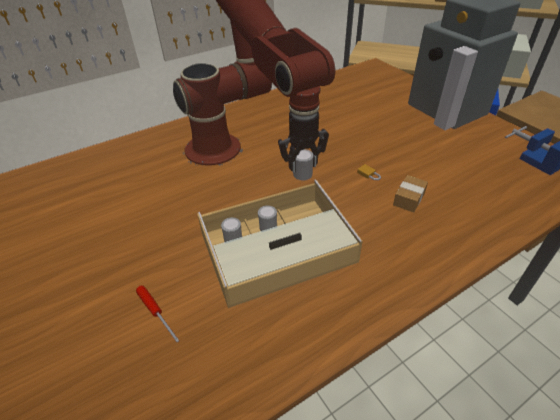

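The lid centre is at (348,143), where a tin with its underside at 0.18 m projects (345,144). The tin is upright, the other two stand in the case, the cover is open and the bystanders are unmoved. Handing in.

```bash
python3 -c "
from plant import job_done,state
print(job_done()); s=state(); print(s['time'],s['tool_pos'],s['contact_force'],s['gripper_width'])"
```

```text
the job is handed in; nothing more can be done
None
the job is handed in; nothing more can be done
```

I slid the cover fully open, then lifted and weighed the tins from left to right. They read about 7.5 N (left), 2.3 N (middle) and 3.6 N (right). I set each one back upright, then took the left tin again as the heaviest and handed in at about 26 s of the 72 s.

**Last checks before handing in:**
- **Held tin:** it is upright and still. The grip opening was 54 mm, matching the tin body, and the load read about 7.1 N. Its underside is about 0.18 m above the bench; I worked that out from the arm's height, and the scene view agreed.
- **Other two tins:** they stand upright in their bays in both views.
- **Cover:** the ridge measured at case x of about +0.065 m, which is the open stop. I measured this after opening; the final pictures show the cover still there.
- **Bystanders:** the padlock, carton and screwdriver look unmoved in the pictures.

**What disagreed:** the two cameras differed by up to 3 mm on where the tins stood, and force readings varied by about 1 N. Neither is enough to change which tin is heaviest. No check failed. The hand-in reports no verdict, and I could not read the arm's state after it.

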